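Check the stop of a vial crimper's lever

ROBOT

A 6-joint arm with a two-finger parallel gripper is mounted at the origin on the work surface. World frame = base frame: x ahead of the robot, y to its left, z up, the work surface at z = 0. Lengths are in m, angles in rad, forces in N, time in s.
With the tool pointing down it reaches from about 0.35 to 0.775 m from the base axis. Payload 5.5 kg.
Tool frame: the origin (TCP) lies at the very end of the fingers, on their centre line; the grasp point (between the pads) lies 19 mm behind it; z points along the fingers, y is the line along which they close (so a half turn about z gives the same grasp; the last joint's range is limited). The gripper opens to 85 mm and grips with 20 to 120 N. Pads are 22 mm wide; open, the fingers measure 114 mm over their backs; the gripper's body (76 mm by 85 mm) begins 54 mm behind the grasp point. The pads swing forward as they close: fully open they stand 13 mm farther back than shut.
Start: joints at [-1.326, 0.313, 0.046, 1.304, 0, 1.431], TCP at [0.216, -0.533, 0.231] pointing down, gripper open.
Joint ranges: [-2.76, 2.76], [-0.86, 1.69], [-1.03, 1.26], [-2.2, 2.34], [-1.47, 1.5], [-3.14, 3.14]. Speed limits (rad/s): [2.57, 2.57, 3.14, 3.14, 3.14, 3.14].

INTERFACE

Orientations are given as a 3x3 rotation matrix whose columns are the frame's x, y, z axes.
In Python, from plant import bot, cams, workorder, finder gives the robot as it stands.
- The arm moves only by the shell command python3 -m creep 'ROWS' [OPENING] [FORCE]. ROWS is JSON, a list of rows, each a list of 6 numbers: the shift along the tool's x, y, z in cm, then the turn, a rotation vector about the tool's x, y, z in degrees. A call has exactly 8 rows; each row shifts and turns the commanded pose from where the row before left it, along the tool's axes as they then stand; what a row does not reach is not made up. A row lasts 1/12 s, in which the tool goes at most 41.7 mm and 7.16 degrees, less where a joint would pass 70% of its speed; a pose out of reach is approached as far as the arm can. A call is refused whole if a number of a shift passes 4.17 or a number of a turn 7.16, either way. A call with a gripper value outside its range is refused whole. OPENING is the opening in per cent of the stroke, from 0 (shut) to 100 (fully open), set as the call begins (- or left out, the last holds). The fingers move at their own pace and stop on an object; FORCE is the grip in N (left out, the last holds). Time passes only in rows, so rows that do not move let the fingers close, or fill a call up. It gives the time, the measured TCP pose, the force, the opening and the grip force at its end, in the units of the state.
- bot.sense(): the state, without advancing time (a new reading comes with each control period).
- cams.grab_frame(name): name is "scene" or "top" or "wrist"; returns a dict with "image" (400x640x3 uint8, red, green, blue), "mtx" (3x3 intrinsics, pixels), "R" (3x3) and "t" (3): a world point X has camera coordinates R X + t. Camera axes: x right, y down, z forward; pixel columns grow to the right and rows downward; lengths in m; the calibration is good to about 2 mm. A picture is of the moment at which its call begins. There is no depth.
- workorder.finish_job(): hands the job in; it is judged then, once.
Trained networks look in the newest picture that a camera, given by its name, has taken for a name from the list of things; names that differ only in an ending like _2 or _b are one class to them, and where a whole thing is asked for, a point or a joint stands for the part that bears it (a point fixed in the world has none). Each returns a list of dicts, best first, with "confidence" (0 to 1); they miss things now and then, are a little off and sometimes report something else, mostly with a low value. They report only what shows in the picture. A call takes as long as a camera call.
- finder.outline_of(camera, name): "mask" (400x640 bool, what is visible of it) and "rect" ([left, top, width, height] in pixels, round what is visible of it).
The state is a dict: "t": time; "joint_pos": joint angles; "dq": joint speeds; "effort": joint torques, N m; "ee_pos": TCP position; "eef_rot": TCP orientation; "ft_force": force on the tool from outside, world axes, zero at the start; "torque": the same for the moment, N m; "width": finger opening in m; "grip_force": force on a finger pad.
Only numpy, scipy, OpenCV 4.12 (cv2) and the standard library are available. Lean on these libraries where they do the work, as an engineer would, in place of code of your own. Each camera call takes 0.05 s, during which the arm holds its last target. There are 200 camera calls.

TASK

The stop screw of the large vial crimper (the one with the fat crimp head) has just been set; check it. With the backs of the fingers, push its hand lever in from the outside until it comes up against its stop, short of the fixed handle, hold it there for a second without forcing it, then ease it back out with the fingers following it so that it does not snap, and come away. Grip nothing, do not touch the fixed handle or the small crimper, and leave the vials and the jar where they stand.

Things in the scene. Friction and masses are not known exactly. Their poses are not given: they have to be found in the camera images.
- large_crimper: Large hand crimper for vial seals, on its side in a bench clamp fixed to the bench; told by its fat steel head (44 mm diameter, 58 mm long). Origin: underside centre of the grey clamp base, 140 x 120 x 12 mm; +z up. Both handles point to -x, the head to -y; the lever is on the +y side. Handles' mid plane is 100 mm above the bench; nothing stands higher than 128 mm.
- large_bar: Fixed handle of the large crimper (not to be touched), same origin and axes as large_crimper: a straight bar along x from -18 to -192 mm at y = 0; its grey sleeve (x = -80 to -192) is 18 mm wide, 88 to 112 mm above the bench. Carries the small stop screw at x = -52 mm.
- large_lever (a joint): Hand lever of the large crimper, turning level about its pivot: 0 rad = fully out, 0.26 = at the stop screw, 16 mm clear of the fixed handle; inwards is counter-clockwise from above. Spring return: 3.5 N at large_press to start it, 6.5 N at the stop, then rigid; let go, it snaps back. Grey sleeve 108 to 220 mm from the pivot, 18 mm thick, 88 to 112 mm above the bench.
- large_press (a point): Where to push: outer face of the lever's sleeve at mid height, 100 mm above the bench, 170 mm from the pivot, 50 mm from the free end. Moves with the lever. Axes: x along the lever to the pivot, y straight out of the outer face, away from the fixed handle (push along -y), z up.
- large_pivot (a point): Pivot of the lever of the large crimper, 100 mm above the bench; at x = 28, y = 28 mm in the frame of large_crimper. Axes as large_press.
- small_crimper: Small hand crimper, a bystander, fixed to the bench in the same kind of clamp, with the same handles, lever and frame; told by its thin crimp head: 25 mm diameter (31 mm over the ring), 36 mm long. May stand left or right of the large one.
- vial_a: Loose glass serum vial with aluminium seal, 27 mm diameter, 58 mm high, upright; origin at the centre of its underside. Bystander.
- vial_b: A second vial like vial_a. Bystander.
- jar: Loose white plastic sample jar with black lid, 80 mm diameter, 100 mm high, upright; origin at the centre of its underside. Bystander.

How it is judged:
On the way:
1. the large crimper's lever is pushed in against its stop by the fingers and held there (value of joint large_lever above 0.24 rad and contact force between the fingers and large_lever above 4 N), for 0.7 s.
At the end, for the whole second after the job is handed in: The large crimper's lever has been held against its stop (within 0.02 rad, 3 mm at the sleeve) for at least 0.7 s by the fingers, and is back fully out (within 0.02 rad); the vials and the jar stand upright within 15 mm of where they were (value of joint large_lever below 0.02 rad and distance of each of vial_a, vial_b, jar from where it was at the start of the episode below 0.015 m and angle between each of vial_a, vial_b, jar's own z axis and vertical below 0.2 rad); the robot touches nothing.
It fails at once if the lever is forced: more than 75 N on it (contact force between the fingers and large_lever above 75 N).
It fails at once if the lever snaps back: faster than 5 rad/s outwards (velocity of joint large_lever below -5 rad/s).
It fails at once if the lever is gripped or straddled: pressed while the grasp point is not outside its outer face (contact force between the fingers and large_lever above 1 N and y of the grasp point in the frame of large_press below 0.003 m).
It fails at once if the fixed handle or the small crimper is touched (contact force between any of the fingers, the arm and large_bar above 1 N or contact force between any of the fingers, the arm and small_crimper above 1 N).
It fails at once if a vial or the jar is shoved, lifted or knocked over (distance of any of vial_a, vial_b, jar from where it was at the start of the episode above 0.015 m).
It also fails if it takes over 43 s, if anything falls off the work surface, if the arm or the gripper's body presses on something with over 40 N, if the wrist force passes 120 N, or if a joint passes its speed limit or range.

## Working session

There is one attempt and no reset: what is moved stays moved. The work goes in short steps, Python scripts to look and compute and a shell command to move; the robot and the scene stay as the last step left them, time stands still between calls to the robot, and variables do not carry over. Pictures are saved under pics/ and viewed, at most 10 in all, crops included, and the job is handed in when it is done.

```bash
ls; mkdir -p pics; python3 - <<'E'
from plant import bot,cams,finder
import cv2,numpy as np
s=bot.sense(); print(s['t'],s['ee_pos'],s['eef_rot'],s['width'],s['ft_force'])
for c in ['top','scene']:
    f=cams.grab_frame(c); cv2.imwrite(f'pics/{c}0.png',f['image'][:,:,::-1]); np.savez(f'pics/{c}0.npz',**f)
    for n in ['large_crimper','large_bar','large_lever','small_crimper','vial_a','jar']:
        for d in finder.outline_of(c,n)[:3]:
            ys,xs=np.nonzero(d['mask']); print(c,n,round(d['confidence'],2),d['rect'],xs.mean().round(1),ys.mean().round(1))
            np.save(f'pics/{c}_{n}.npy',d['mask']) if d is not None else 0
    print(f['mtx'],f['R'],f['t'])
E
```

```text
pics
0.0 [ 0.2156618  -0.53245319  0.23040372] [[ 9.26902107e-01  3.75302891e-01 -4.74371876e-04]
 [ 3.75303117e-01 -9.26900390e-01  1.79953947e-03]
 [ 2.35676890e-04 -1.84603017e-03 -9.99998268e-01]] 0.08529821774587304 [0.78917391 0.60866868 0.03949758]
top large_crimper 0.94 [209.5, 188.8, 78.2, 108.8] 253.1 228.8
top large_crimper 0.27 [321.2, 108.5, 30.0, 36.3] 334.9 125.7
top large_bar 0.58 [245.6, 227.3, 9.7, 65.8] 251.5 262.6
top large_lever 0.86 [208.9, 200.4, 39.7, 94.1] 227.3 248.7
top small_crimper 0.9 [390.7, 195.2, 65.3, 102.7] 422.4 231.3
top vial_a 0.5 [322.2, 204.2, 10.6, 16.0] 327.9 213.9
top vial_a 0.39 [315.5, 173.6, 13.8, 14.9] 321.5 180.6
top jar 0.9 [319.1, 106.9, 31.6, 40.4] 334.5 125.5
[[498.81106989   0.         318.35062734]
 [  0.         498.81106989 194.20821584]
 [  0.           0.           1.        ]] [[ 0.01204325 -0.99986492  0.01118484]
 [-0.99826307 -0.01266757 -0.05753581]
 [ 0.05766972 -0.0104725  -0.99828079]] [0.02331912 0.65120178 1.27495417]
scene large_crimper 0.72 [354.2, 159.5, 114.2, 109.8] 396.8 218.3
scene large_bar 0.75 [398.4, 157.0, 31.9, 45.6] 414.0 176.8
scene large_bar 0.18 [395.4, 170.3, 69.3, 52.8] 430.7 194.5
scene large_lever 0.81 [394.4, 166.8, 70.4, 57.5] 431.1 194.2
scene large_lever 0.61 [309.8, 198.7, 13.5, 23.6] 315.3 209.9
scene small_crimper 0.92 [191.6, 113.9, 106.0, 94.6] 234.7 166.4
scene small_crimper 0.57 [299.1, 222.8, 14.9, 22.5] 303.5 234.9
scene vial_a 0.55 [308.2, 199.3, 12.4, 24.6] 315.2 209.8
scene jar 0.71 [231.4, 231.3, 46.4, 65.5] 254.7 264.7
[[519.35547706   0.         322.36738328]
 [  0.         519.35547706 200.36206481]
 [  0.           0.           1.        ]] [[-0.45220857  0.89186968 -0.0087116 ]
 [ 0.55212693  0.27224974 -0.78805833]
 [-0.7004736  -0.36117664 -0.61553893]] [ 0.24850203 -0.29226834  1.61902075]
```

```bash
python3 - <<'E'
import cv2
im=cv2.imread('pics/top0.png')[90:310,180:480]
cv2.imwrite('pics/a.png',cv2.resize(im,None,fx=2.6,fy=2.6,interpolation=cv2.INTER_CUBIC))
E
```

```text
(no output)
```

View pics/a.png

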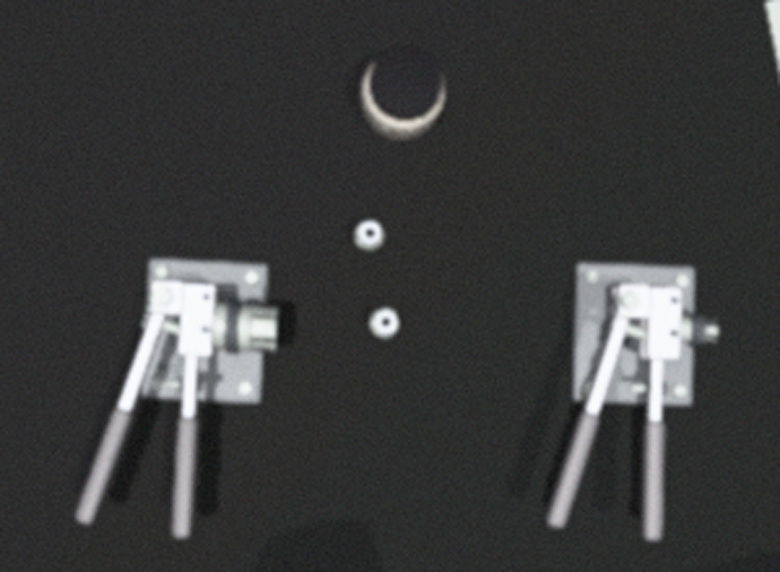

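View pics/scene0.png

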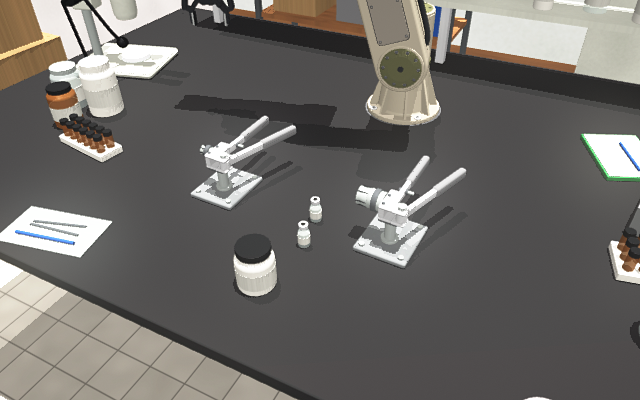

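The top view shows the large crimper on the left: fat head at crop (265,325), lever sleeve from (122,412) to (85,520), bar sleeve from (187,420) to (181,535). The small crimper is on the right, the vials at (369,234) and (384,322), the jar at (404,90). The scene view agrees, with the large crimper at (395,210).

```bash
cat > h.py <<'E'
import numpy as np,cv2
def ray(f,uv,z):
    uv=np.atleast_2d(np.array(uv,float)); d=np.c_[uv,np.ones(len(uv))]@np.linalg.inv(f['mtx']).T
    d=d@f['R']; c=-f['R'].T@f['t']
    return c+d*((z-c[2])/d[:,2])[:,None]
def proj(f,X):
    x=np.atleast_2d(X)@f['R'].T+f['t']; x=x@f['mtx'].T; return x[:,:2]/x[:,2:]
E
python3 - <<'E'
from h import *
f=np.load('pics/top0.npz'); g=np.load('pics/scene0.npz')
cr=lambda p:np.array(p)/2.6-.3+[180,90]
C=ray(f,cr([(150,260),(268,264),(262,403),(145,397)]),.012); print('base',C.round(4),C.mean(0))
print('lever end, sleeve start, pivot',ray(f,cr([(85,520),(123,411),(165,297)]),.112).round(4))
print('bar end,start',ray(f,cr([(181,535),(188,419)]),.112).round(4))
m=np.load('pics/top_large_lever.npy').astype(np.uint8)
ys,xs=np.nonzero(m); 
print('lever rect',ray(f,cv2.boxPoints(cv2.minAreaRect(np.c_[xs,ys].astype(np.float32)[ys>250])),.105).round(4))
# grey sleeve by brightness in scene
print('scene: lever end px->',ray(g,[(464,172),(425,155),(395,218)],.105).round(4))
E
python3 - <<'E'
import cv2
im=cv2.imread('pics/scene0.png')[140:280,340:490]
cv2.imwrite('pics/b.png',cv2.resize(im,None,fx=4,fy=4,interpolation=cv2.INTER_CUBIC))
E
```

```text
base [[0.6603 0.2422 0.012 ]
 [0.6578 0.1241 0.012 ]
 [0.5191 0.1278 0.012 ]
 [0.5237 0.2442 0.012 ]] [0.59021444 0.18457879 0.012     ]
lever end, sleeve start, pivot [[0.4152 0.2811 0.112 ]
 [0.5147 0.2488 0.112 ]
 [0.6198 0.2124 0.112 ]]
bar end,start [[0.4026 0.1934 0.112 ]
 [0.5081 0.1891 0.112 ]]
lever rect [[0.4143 0.2945 0.105 ]
 [0.5129 0.2598 0.105 ]
 [0.5058 0.24   0.105 ]
 [0.4072 0.2747 0.105 ]]
scene: lever end px-> [[0.4224 0.2894 0.105 ]
 [0.3941 0.1902 0.105 ]
 [0.6398 0.2085 0.105 ]]
```

View pics/b.png

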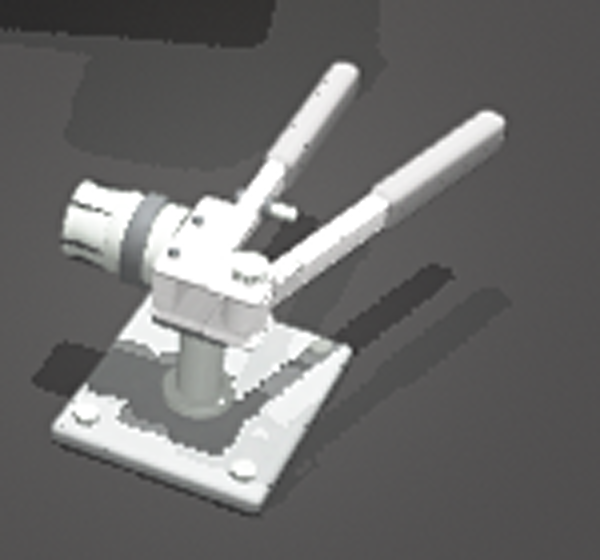

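The scene crop confirms it: fat head at (90,220), and the lever sleeve from (385,205) to (495,120) on the outer (+y) side. I get the pivot at about (0.619, 0.212) and press at about (0.461, 0.2745). At the stop, press should be at about (0.450, 0.232). Next I shut the fingers and swing round at height.

```bash
python3 -m creep '[[3.2,0,0,0,0,-3.2],[3.2,0,0,0,0,-3.2],[3.2,0,0,0,0,-3.2],[3.2,0,0,0,0,-3.2],[3.2,0,0,0,0,-3.2],[3.2,0,0,0,0,-3.2],[3.2,0,0,0,0,-3.2],[3.2,0,0,0,0,-3.2]]' 0
python3 -m creep '[[3.2,0,0,0,0,-3.2],[3.2,0,0,0,0,-3.2],[3.2,0,0,0,0,-3.2],[3.2,0,0,0,0,-3.2],[3.2,0,0,0,0,-3.2],[3.2,0,0,0,0,-3.2],[3.2,0,0,0,0,-3.2],[3.2,0,0,0,0,-3.2]]'
```

```text
t: 1.37
ee_pos: [0.4295, -0.3929, 0.2313]
eef_rot: [[0.672, 0.741, 0.0], [0.741, -0.672, -0.0], [-0.0, 0.0, -1.0]]
ft_force: [-0.8, -0.1, 1.1]
width: -0.0
grip_force: 0.0
t: 2.03
ee_pos: [0.5603, -0.1751, 0.2312]
eef_rot: [[0.286, 0.958, 0.0], [0.958, -0.286, -0.0], [-0.0, 0.0, -1.0]]
ft_force: [-0.2, 0.3, -0.2]
width: 0.0003
grip_force: 0.0
```

```bash
python3 -m creep '[[3.2,0,0,0,0,-3.2],[3.2,0,0,0,0,-3.2],[3.2,0,0,0,0,-3.2],[3.2,0,0,0,0,-3.2],[3.2,0,0,0,0,-3.2],[3.2,0,0,0,0,-3.2],[3.2,0,0,0,0,-3.2],[3.2,0,0,0,0,-3.2]]'
python3 -m creep '[[3.2,0,0,0,0,-3.2],[3.2,0,0,0,0,-3.2],[3.2,0,0,0,0,-3.2],[3.2,0,0,0,0,-3.2],[3.2,0,0,0,0,-3.2],[3.2,0,0,0,0,-3.2],[3.2,0,0,0,0,-3.2],[3.2,0,0,0,0,-3.2]]'
python3 -m creep '[[0,0,0,0,0,-4.6],[0,0,0,0,0,-4.6],[0,0,0,0,0,-4.6],[0,0,0,0,0,-4.6],[0,0,0,0,0,-4.6],[0,0,0,0,0,-4.6],[0,0,0,0,0,-4.6],[0,0,0,0,0,-4.6]]'
python3 - <<'E'
from plant import bot,cams,finder
from h import *
s=bot.sense(); print(s['joint_pos'])
for c in ['top','wrist']:
    f=cams.grab_frame(c); cv2.imwrite(f'pics/{c}1.png',f['image'][:,:,::-1]); np.savez(f'pics/{c}1.npz',**f)
    for d in finder.outline_of(c,'large_lever')[:1]:
        print(c,d['confidence'],d['rect']); np.save(f'pics/{c}1_lever.npy',d['mask'])
E
```

```text
t: 2.7
ee_pos: [0.5842, 0.0778, 0.2312]
eef_rot: [[-0.157, 0.988, 0.0], [0.988, 0.157, -0.0], [-0.0, 0.0, -1.0]]
ft_force: [1.1, -0.3, -0.6]
width: 0.0003
grip_force: 0.0
t: 3.37
ee_pos: [0.4965, 0.3162, 0.2312]
eef_rot: [[-0.568, 0.823, 0.0], [0.823, 0.568, 0.0], [-0.0, 0.0, -1.0]]
ft_force: [-0.7, -0.1, -0.1]
width: -0.0003
grip_force: 0.0
t: 4.03
ee_pos: [0.4971, 0.3148, 0.2313]
eef_rot: [[-0.948, 0.318, 0.0], [0.318, 0.948, -0.0], [-0.0, -0.0, -1.0]]
ft_force: [-0.3, -0.2, -0.1]
width: -0.0001
grip_force: 0.0
[ 4.28168916e-01  3.39511234e-01  8.29349398e-02  1.31420440e+00
 -5.01242691e-05  7.51435876e-01]
top 0.79 [208.7, 197.6, 39.2, 95.2]
wrist 0.85 [236.3, 106.4, 27.4, 197.5]
```

View pics/wrist1.png

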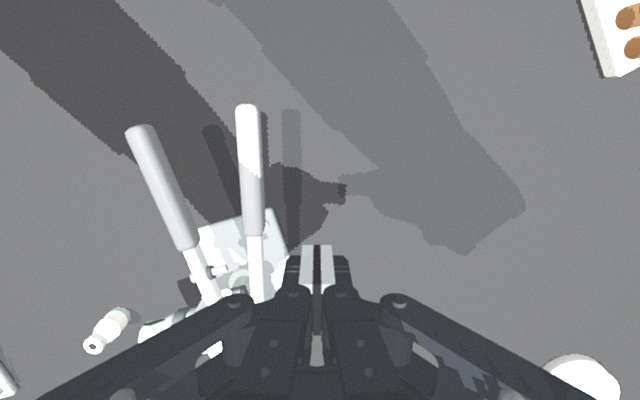

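The wrist view shows the lever sleeve from (247,105) to (254,235), nearly vertical and so parallel to the finger backs. The fixed bar is to its left from (140,128) to (187,247), and the shut fingers are at (317,255). I'll measure the outer edge from this close view.

```bash
python3 - <<'E'
from h import *
from plant import bot
f=np.load('pics/wrist1.npz')
P=ray(f,[(235.5,112),(262,112),(243,235),(265,235),(248.5,104.5),(139,125)],.112);print(P.round(4))
P=P[:,:2]; a=(P[0]+P[1])/2;b=(P[2]+P[3])/2;print('ang',np.arctan2(a[1]-b[1],b[0]-a[0]),'w',np.linalg.norm(P[0]-P[1]),np.linalg.norm(P[2]-P[3]))
u=(a-b)/np.linalg.norm(a-b); end=P[4]; piv=end-.22*u; n=np.array([u[1],-u[0]]);n*=np.sign(n[1]); print('piv',piv,'u',u,'press',piv+.17*u+.009*n)
s=bot.sense();e=s['ee_pos'];R=s['eef_rot'];pr=piv+.17*u+.009*n
print('press - tcp in tool',R.T@np.r_[pr-e[:2],.1-e[2]])
E
```

```text
[[0.4164 0.2779 0.112 ]
 [0.4228 0.2969 0.112 ]
 [0.5116 0.2449 0.112 ]
 [0.5176 0.2625 0.112 ]
 [0.4145 0.2893 0.112 ]
 [0.4016 0.204  0.112 ]]
ang 0.34080460515698696 w 0.020095486016446784 0.01862715283097286
piv [0.62179832 0.21573064] u [-0.94248603  0.33424553] press [0.4645839  0.28103476]
press - tcp in tool [ 0.01982922 -0.04238926  0.13125587]
```

```bash
python3 -m creep '[[0.25,0.1,1.83,0,0,0],[0.25,0.1,1.83,0,0,0],[0.25,0,1.83,0,0,0],[0.25,0,1.83,0,0,0],[0.25,0,1.83,0,0,0],[0.25,0,1.83,0,0,0],[0.25,0,1.83,0,0,0],[0.25,0,1.83,0,0,0]]'
python3 - <<'E'
from plant import bot,cams
from h import *
for c in ['scene','wrist']:
    f=cams.grab_frame(c); cv2.imwrite(f'pics/{c}2.png',f['image'][:,:,::-1])
    im=f['image'][:,:,::-1]; 
    o=cv2.resize(im[100:270,330:530],(400,340)) if c=='scene' else cv2.resize(im,(400,250))
    A=o if c=='scene' else cv2.vconcat([A,o])
cv2.imwrite('pics/c.png',A); print(bot.sense()['ee_pos'],bot.sense()['ft_force'])
E
```

```text
t: 4.9
ee_pos: [0.4787, 0.3231, 0.0841]
eef_rot: [[-0.946, 0.323, 0.0], [0.323, 0.946, 0.0], [-0.0, 0.0, -1.0]]
ft_force: [0.1, -0.6, 0.2]
width: -0.0002
grip_force: 0.0
[0.47619522 0.32201007 0.08181841] [-0.05628056 -0.76156931 -0.16002213]
```

View pics/c.png

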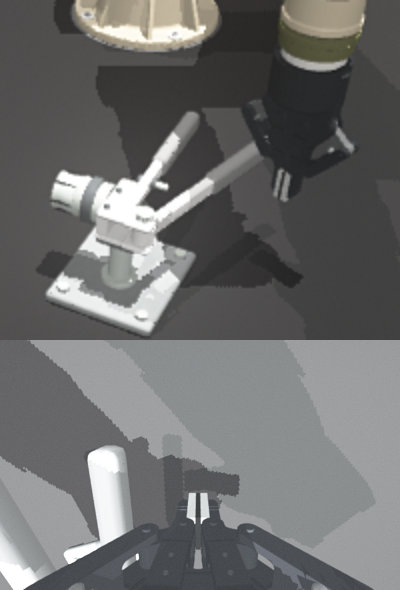

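The pictures show the shut fingers outside the lever, with the lever end at (108,460) in the wrist half and a clear gap to the fingers at (198,500). The knuckle links spread above, so I'll raise 12 mm to contact only with the finger ends, then close in.

```bash
python3 -m creep '[[0,0,-0.6,0,0,0],[0,0,-0.6,0,0,0],[0,-0.3,0,0,0,0],[0,-0.3,0,0,0,0],[0,-0.3,0,0,0,0],[0,-0.3,0,0,0,0],[0,-0.3,0,0,0,0],[0,-0.3,0,0,0,0]]'
python3 -m creep '[[0,-0.1,0,0,0,0],[0,-0.1,0,0,0,0],[0,-0.1,0,0,0,0],[0,-0.1,0,0,0,0],[0,-0.1,0,0,0,0],[0,0,0,0,0,0],[0,0,0,0,0,0],[0,0,0,0,0,0]]'
```

```text
t: 5.67
ee_pos: [0.4728, 0.3055, 0.0968]
eef_rot: [[-0.947, 0.322, -0.0], [0.322, 0.947, -0.0], [0.0, -0.0, -1.0]]
ft_force: [-0.3, 0.2, -0.2]
width: -0.0001
grip_force: 0.0
t: 6.33
ee_pos: [0.4714, 0.3013, 0.0968]
eef_rot: [[-0.947, 0.321, 0.0], [0.321, 0.947, -0.0], [-0.0, -0.0, -1.0]]
ft_force: [0.1, -0.2, -0.2]
width: -0.0002
grip_force: 0.0
```

```bash
python3 -m creep '[[0,-0.1,0.2,0,0,0],[0,-0.1,0.2,0,0,0],[0,-0.1,0,0,0,0],[0,-0.1,0,0,0,0],[0,-0.1,0,0,0,0],[0,0,0,0,0,0],[0,0,0,0,0,0],[0,0,0,0,0,0]]'
python3 -m creep '[[0,-0.1,0,0,0,0],[0,-0.1,0,0,0,0],[0,-0.1,0,0,0,0],[0,0,0,0,0,0],[0,0,0,0,0,0],[0,0,0,0,0,0],[0,0,0,0,0,0],[0,0,0,0,0,0]]'
```

```text
t: 7.0
ee_pos: [0.4699, 0.2966, 0.093]
eef_rot: [[-0.947, 0.322, 0.0], [0.322, 0.947, 0.0], [-0.0, 0.0, -1.0]]
ft_force: [-0.2, 0.0, 0.2]
width: 0.0001
grip_force: 0.0
t: 7.67
ee_pos: [0.4689, 0.2937, 0.0929]
eef_rot: [[-0.947, 0.321, 0.0], [0.321, 0.947, -0.0], [-0.0, -0.0, -1.0]]
ft_force: [0.6, 0.6, -0.6]
width: 0.0
grip_force: 0.0
```

```bash
python3 -m creep '[[0,-0.1,0,0,0,0],[0,-0.1,0,0,0,0],[0,-0.1,0,0,0,0],[0,-0.1,0,0,0,0],[0,0,0,0,0,0],[0,0,0,0,0,0],[0,0,0,0,0,0],[0,0,0,0,0,0]]'
```

```text
t: 8.33
ee_pos: [0.4676, 0.2902, 0.0929]
eef_rot: [[-0.947, 0.321, 0.0], [0.321, 0.947, 0.0], [-0.0, 0.0, -1.0]]
ft_force: [1.1, 2.7, -1.2]
width: 0.0003
grip_force: 1.6
```

Contact at about 3 N, and it fits the geometry (TCP 169 mm along and 23.7 mm outside the pivot line). One degree of lever is then (0.04, -0.295) cm with a -1° turn. I push in along that arc.

```bash
python3 -m creep '[[0.04,-0.3,0,0,0,-1],[0.04,-0.3,0,0,0,-1],[0.04,-0.3,0,0,0,-1],[0.04,-0.3,0,0,0,-1],[0.04,-0.3,0,0,0,-1],[0.04,-0.3,0,0,0,-1],[0,0,0,0,0,0],[0,0,0,0,0,0]]'
python3 -m creep '[[0.04,-0.3,0,0,0,-1],[0.04,-0.3,0,0,0,-1],[0.04,-0.3,0,0,0,-1],[0.04,-0.3,0,0,0,-1],[0.04,-0.3,0,0,0,-1],[0,0,0,0,0,0],[0,0,0,0,0,0],[0,0,0,0,0,0]]'
```

```text
t: 9.0
ee_pos: [0.4603, 0.2732, 0.0929]
eef_rot: [[-0.975, 0.221, 0.0], [0.221, 0.975, 0.0], [-0.0, 0.0, -1.0]]
ft_force: [1.2, 3.9, -3.0]
width: 0.0001
grip_force: 2.2
t: 9.67
ee_pos: [0.4558, 0.2592, 0.093]
eef_rot: [[-0.991, 0.135, 0.001], [0.135, 0.991, 0.001], [-0.001, 0.001, -1.0]]
ft_force: [3.0, 4.7, -3.5]
width: 0.0002
grip_force: 2.7
```

```bash
python3 -m creep '[[0.02,-0.15,0,0,0,-0.5],[0.02,-0.15,0,0,0,-0.5],[0.02,-0.15,0,0,0,-0.5],[0.02,-0.15,0,0,0,-0.5],[0.02,-0.15,0,0,0,-0.5],[0.02,-0.15,0,0,0,-0.5],[0,0,0,0,0,0],[0,0,0,0,0,0]]'
```

```text
t: 10.33
ee_pos: [0.4537, 0.2506, 0.093]
eef_rot: [[-0.997, 0.083, 0.001], [0.083, 0.997, 0.001], [-0.001, 0.001, -1.0]]
ft_force: [2.9, 6.1, -3.6]
width: -0.0
grip_force: 3.0
```

```bash
python3 -m creep '[[0.01,-0.1,0,0,0,-0.3],[0.01,-0.1,0,0,0,-0.3],[0.01,-0.1,0,0,0,-0.3],[0,0,0,0,0,0],[0,0,0,0,0,0],[0,0,0,0,0,0],[0,0,0,0,0,0],[0,0,0,0,0,0]]'
```

```text
t: 11.0
ee_pos: [0.4532, 0.2485, 0.093]
eef_rot: [[-0.998, 0.066, 0.001], [0.066, 0.998, 0.003], [-0.001, 0.003, -1.0]]
ft_force: [2.7, 8.3, -3.6]
width: -0.0001
grip_force: 4.3
```

```bash
python3 -m creep '[[0,-0.05,0,0,0,0],[0,-0.05,0,0,0,0],[0,-0.05,0,0,0,0],[0,0,0,0,0,0],[0,0,0,0,0,0],[0,0,0,0,0,0],[0,0,0,0,0,0],[0,0,0,0,0,0]]'
python3 - <<'E'
from plant import bot,cams
from h import *
f=cams.grab_frame('top');im=f['image'][:,:,::-1]; g=cams.grab_frame('scene')['image'][:,:,::-1]
A=cv2.vconcat([cv2.resize(im[180:310,180:300],(400,434)),cv2.resize(g[130:240,340:500],(400,160*400//232))]) if 0 else cv2.hconcat([cv2.resize(im[180:310,190:290],(400,520)),cv2.resize(g[110:240,370:470],(400,520))])
cv2.imwrite('pics/d.png',A); print(bot.sense()['ee_pos'],bot.sense()['ft_force'])
E
```

```text
t: 11.67
ee_pos: [0.4532, 0.2484, 0.0931]
eef_rot: [[-0.998, 0.065, 0.001], [0.065, 0.998, 0.006], [-0.001, 0.006, -1.0]]
ft_force: [3.0, 15.2, -4.9]
width: -0.0
grip_force: 6.7
[0.45320041 0.24839877 0.09308449] [ 3.00048059 13.14913708 -5.70264319]
```

View pics/d.png

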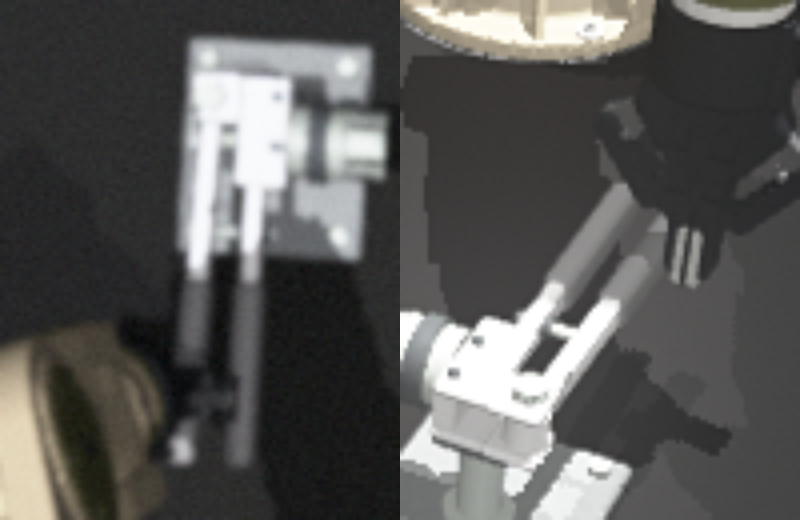

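The lever is on its stop: force rose to 15 N with no further motion, and the turn is about 0.26 rad. The picture shows the lever (190,370) parallel to the bar (245,370) with a gap between them. Now I hold.

```bash
python3 -m creep '[[0,0,0,0,0,0],[0,0,0,0,0,0],[0,0,0,0,0,0],[0,0,0,0,0,0],[0,0,0,0,0,0],[0,0,0,0,0,0],[0,0,0,0,0,0],[0,0,0,0,0,0]]'
python3 -m creep '[[0,0,0,0,0,0],[0,0,0,0,0,0],[0,0,0,0,0,0],[0,0,0,0,0,0],[0,0,0,0,0,0],[0,0,0,0,0,0],[0,0,0,0,0,0],[0,0,0,0,0,0]]'
```

```text
t: 12.43
ee_pos: [0.4532, 0.2484, 0.0931]
eef_rot: [[-0.998, 0.065, 0.001], [0.065, 0.998, 0.006], [-0.001, 0.006, -1.0]]
ft_force: [2.4, 12.4, -4.4]
width: 0.0003
grip_force: 6.7
t: 13.1
ee_pos: [0.4532, 0.2484, 0.0931]
eef_rot: [[-0.998, 0.065, 0.001], [0.065, 0.998, 0.006], [-0.001, 0.006, -1.0]]
ft_force: [2.8, 14.1, -5.3]
width: 0.0004
grip_force: 6.7
```

```bash
python3 -m creep '[[0,0.1,0,0,0,0],[-0.01,0.15,0,0,0,0.4],[-0.02,0.15,0,0,0,0.5],[-0.02,0.15,0,0,0,0.5],[-0.02,0.15,0,0,0,0.5],[-0.02,0.15,0,0,0,0.5],[-0.02,0.15,0,0,0,0.5],[-0.02,0.15,0,0,0,0.5]]'
python3 -m creep '[[-0.03,0.2,0,0,0,0.7],[-0.03,0.2,0,0,0,0.7],[-0.03,0.2,0,0,0,0.7],[-0.03,0.2,0,0,0,0.7],[-0.03,0.2,0,0,0,0.7],[-0.03,0.2,0,0,0,0.7],[-0.03,0.2,0,0,0,0.7],[-0.03,0.2,0,0,0,0.7]]'
python3 -m creep '[[-0.03,0.2,0,0,0,0.7],[-0.03,0.2,0,0,0,0.7],[-0.03,0.2,0,0,0,0.7],[-0.03,0.2,0,0,0,0.7],[-0.03,0.2,0,0,0,0.7],[-0.03,0.2,0,0,0,0.7],[-0.03,0.2,0,0,0,0.7],[0,0,0,0,0,0]]'
```

```text
t: 13.77
ee_pos: [0.4554, 0.2576, 0.093]
eef_rot: [[-0.992, 0.126, 0.001], [0.126, 0.992, 0.001], [-0.001, 0.001, -1.0]]
ft_force: [2.0, 5.3, -2.6]
width: -0.0001
grip_force: 2.8
t: 14.43
ee_pos: [0.4601, 0.2726, 0.0929]
eef_rot: [[-0.975, 0.223, 0.0], [0.223, 0.975, 0.0], [-0.0, 0.0, -1.0]]
ft_force: [1.6, 4.3, -2.3]
width: 0.0001
grip_force: 2.3
t: 15.1
ee_pos: [0.4656, 0.2857, 0.0929]
eef_rot: [[-0.952, 0.305, -0.0], [0.305, 0.952, 0.0], [0.0, -0.0, -1.0]]
ft_force: [1.0, 4.6, 0.8]
width: 0.0001
grip_force: 1.9
```

```bash
python3 -m creep '[[-0.02,0.1,0,0,0,0.3],[-0.02,0.1,0,0,0,0.3],[-0.02,0.1,0,0,0,0.3],[0,0.1,0,0,0,0],[0,0.1,0,0,0,0],[0,0.1,0,0,0,0],[0,0.1,0,0,0,0],[0,0.1,0,0,0,0]]'
python3 -m creep '[[0,0.5,0,0,0,0],[0,1,0,0,0,0],[0,1,0,0,0,0],[0,1,0,0,0,0],[0,1,0,0,0,0],[0,0.5,-0.5,0,0,0],[0,0,-1,0,0,0],[0,0,-2,0,0,0]]'
python3 -m creep '[[0,0,-2,0,0,0],[0,0,-2,0,0,0],[0,0,-2,0,0,0],[0,0,-2,0,0,0],[0,0,-1,0,0,0],[0,0,0,0,0,0],[0,0,0,0,0,0],[0,0,0,0,0,0]]'
python3 - <<'E'
from plant import bot,cams,finder
from h import *
f=cams.grab_frame('top');g=cams.grab_frame('top')
im=f['image'][:,:,::-1]; cv2.imwrite('pics/e.png',cv2.resize(im[90:310,180:480],None,fx=2.6,fy=2.6,interpolation=cv2.INTER_CUBIC))
for n in ['large_lever','jar','vial_a']:
    for d in finder.outline_of('top',n)[:2]: print(n,d['rect'],round(d['confidence'],2))
E
```

```text
t: 15.77
ee_pos: [0.4686, 0.2919, 0.0926]
eef_rot: [[-0.947, 0.32, -0.0], [0.32, 0.947, -0.002], [-0.0, -0.002, -1.0]]
ft_force: [-0.6, -0.2, 0.1]
width: -0.0001
grip_force: 0.0
t: 16.43
ee_pos: [0.4832, 0.3399, 0.1265]
eef_rot: [[-0.948, 0.319, -0.004], [0.319, 0.948, -0.002], [0.003, -0.004, -1.0]]
ft_force: [0.2, -0.0, 0.4]
width: -0.0003
grip_force: 0.0
t: 17.1
ee_pos: [0.4841, 0.3398, 0.2167]
eef_rot: [[-0.947, 0.32, -0.002], [0.32, 0.947, -0.001], [0.001, -0.001, -1.0]]
ft_force: [0.1, -0.3, -0.7]
width: -0.0002
grip_force: 0.0
large_lever [210.3, 200.3, 38.3, 90.5] 0.67
jar [322.2, 105.9, 28.2, 40.7] 0.9
```

View pics/e.png

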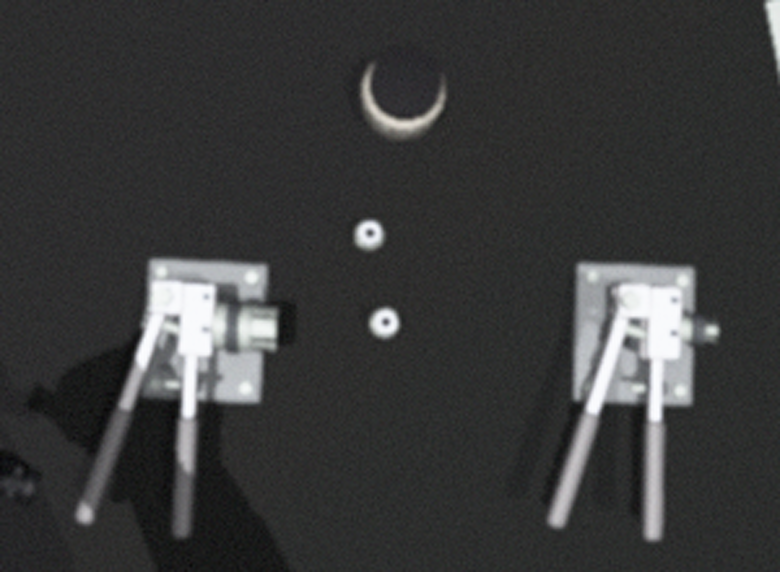

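The lever end is back at (85,515), its starting place. The vials (369,234) and (384,322) and the jar (404,90) have not moved, and the robot is clear. I'm handing in.

```bash
python3 -c "
from plant import workorder
print(workorder.finish_job())"
```

```text
the job is handed in; nothing more can be done
None
```

I handed the job in; no verdict came back. The backs of the fingers pushed the large crimper's lever onto its stop (about 0.26 rad), held it there for over 1.4 s at about 15 N and eased it back fully out; the last picture shows the vials and jar unmoved and the robot clear.

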